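# Set a thickness-checking stand with a gauge blade

### The job

Set the gap of the checking stand with the gauge blade: slide the blade flat on the bed, tip first, along the channel and under the raised jaw until its dark line is level with the jaw's front face, and let go of it. Then press the jaw down by its round cap until it rests on the blade, and leave the blade and jaw like that. Do not disturb the bottles, touchstone, loupe and card tags standing about.

Things in the scene. Friction and masses are not known exactly. Their poses are not given: they have to be found in the camera images.
- stand: Fixed checking stand: grey bed 200 long (x -120 to +80), 90 wide, top 12 above the worktop. Origin: on the worktop, mid-width, below the jaw's front face; blade goes in along +x (away from the robot), z up. Channel: two lips 5 high, 6 thick, 28 apart inside, x -15 to +45; flared mouth to 35 apart at x -34; bare bed in front. At x 62 two columns and a bridge, top 91 above the worktop.
- jaw (a joint): The jaw's travel, m: 0 fully up (gap to the bed 16 mm), 0.016 fully down on the bare bed; gap = 16 mm minus this. Starts between 0 and 0.004. It moves straight down under about 3 N on its cap and stays wherever it is left. Resting on the blade it reads about 0.010.
- jaw_lip (a point): Middle of the lower front edge of the steel jaw (44 wide, 45 mm long from this edge along the stand's +x, 16 mm thick; a 68 mm wide carriage behind it). Moves with the jaw. Axes as the stand's.
- jaw_cap (a point): Centre of the top of the round black cap (30 mm across) on the jaw, where it is pressed down; 22 mm behind the front face, 34 mm above the jaw's underside, 62 mm above the worktop with the jaw fully up. Moves with the jaw.
- blade: Gauge blade, loose, about 0.12 kg: flat steel strip 140 long, 22 wide, 6 thick, lying flat on the worktop, with a black upright handle rib on its rear half. Origin: centre of the strip's underside; x runs along it to the bare tip (at +70), z up. Starts left of the stand.
- blade_line (a point): Centre of the dark cross line (3 mm wide) on the strip, 35 mm behind the tip (x = +35), mid-thickness (3 mm above the underside).
- blade_tip (a point): Middle of the tip end of the strip (x = +70), 3 mm above the underside.
- blade_grip (a point): Where to grip: middle of the handle rib (60 long along x, from -70 to -10; 16 wide across y; top 40 mm above the underside); this point is at x = -40, 24 mm above the underside. Axes as the blade's.
- acid_bottle_1: brown dropper bottle with black cap, 30 mm across, 82 tall; bystander (behind the blade, near the balance). Origin: centre of its underside.
- acid_bottle_2: brown dropper bottle like the other, 30 mm across, 82 tall; bystander (at the left, in front of the balance). Origin: centre of its underside.
- touchstone: flat black stone, 40x64x11; bystander. Origin: centre of its underside.
- loupe: small folding magnifier with black case, 28x60x19; bystander. Origin: centre of its underside.
- tag_bundle: bundle of card tags, 31x61x10; bystander at the front right. Origin: centre of its underside.
Not all that is in view belongs to the job. There is more than one size of the blade; the one meant has the size given above.

How it is judged:
By the outcome, as a careful person would: the job done as asked, in the order asked, and still so for the second after the job is handed in, with the robot touching nothing.
It also fails if it takes over 42 s, if anything falls off the work surface, if the arm or the gripper's body presses on something with over 40 N, if the wrist force passes 120 N, or if a joint passes its speed limit or range.

### The arm

A 6-joint arm with a two-finger parallel gripper is mounted at the origin on a cart in front of the work surface, level with it; the furniture and walls round the work are solid. World frame = base frame: x ahead of the robot, y to its left, z up, the work surface at z = 0. Lengths are in m, angles in rad, forces in N, time in s.
With the tool pointing down it reaches from about 0.375 to 0.9 m from the base axis. Payload 3.1 kg.
Tool frame: the origin (TCP) lies between the finger pads; the fingertips stand 25 mm ahead of it and the grasp point (between the pads) lies 6 mm ahead of it; y points along the fingers, x is the direction in which the jaws open and shut, and the axes are right-handed (so a half turn about y gives the same grasp; the last joint's range is limited). The gripper opens to 87 mm and grips with 3 to 60 N. Pads are 19 mm wide; open, the fingers measure 117 mm over their backs; the gripper's body (75 mm by 190 mm) begins 51 mm behind the grasp point.
Start: joints at [-1.476, 0.527, 1.433, -0, 1.181, -0.178], TCP at [0.168, -0.602, 0.248] pointing down, gripper open.
Joint ranges: [-3.08, 3.08], [-0.75, 2.2], [0.22, 2.44], [-1.43, 4.57], [0, 2.65], [-2.85, 2.85]. Speed limits (rad/s): [2.79, 2.79, 3.14, 3.14, 3.14, 3.14].

### API

Orientations are given as a unit quaternion [x, y, z, w].
In Python, from rig import robot gives the robot as it stands.
- The arm moves only by the tool carry_out, never from a script. Its argument "moves" is a list of rows, each a list of 7 numbers: the opening, from 0 (shut) to 1 (fully open), then the shift along the tool's x, y, z in cm, then the turn, a rotation vector about the tool's x, y, z in rad. In form: [[grip, x, y, z, rx, ry, rz], ...]. A call has 1 to 20 rows; each row is the pose to reach, as a shift and turn from the pose commanded when the call began, along the tool's axes at that moment; what a row does not reach only later rows make up. A row lasts 1/10 s, in which the tool goes at most 50 mm and 8.59 degrees, less where a joint would pass 70% of its speed; a pose out of reach is approached as far as the arm can. A call with a gripper value outside its range is refused whole. The fingers move at their own pace and stop on an object; "force" is the grip in N (left out, the last holds). Time passes only in rows, so rows that repeat a pose let the fingers close. It gives the time, the measured TCP pose, the force and the opening at its end, in the units of the state.
- robot.get_obs(): the state, without advancing time (a new reading comes with each control period).
- robot.camera(name): name is "scene" or "side" or "wrist"; returns the picture (480x640x3 uint8, red, green, blue); there is no depth.
- robot.camera_params(name): a dict with "fx", "fy", "cx", "cy" (pixels), "extrinsics" (4x4, takes a point from camera to world coordinates); the wrist camera has in their place "mount" (4x4, takes a point from camera to tool coordinates, whose origin is the TCP and whose axes are the tool frame's). Camera axes: x right, y down, z forward; pixel columns grow to the right and rows downward; lengths in m; the calibration is good to about 2 mm. A picture is of the moment at which its call begins: read the wrist's pose just before it. camera_params takes no time and is no camera call.
- robot.hand_in(): hands the job in, once; it reports no verdict.
The state is a dict: "time": time; "q": joint angles; "joint_velocities": joint speeds; "joint_torque": joint torques, N m; "position": TCP position; "tool_rot": TCP orientation; "ft_force": force on the tool from outside, world axes, zero at the start; "moment": the same for the moment, N m; "grip_width": finger opening in m.
Only numpy, scipy, OpenCV 4.12 (cv2) and the standard library are available. Lean on these libraries where they do the work, as an engineer would, in place of code of your own. Each camera call takes 0.05 s, during which the arm holds its last target.

## Working session

There is one attempt and no reset: what is moved stays moved. The work goes in short steps, Python scripts to look and compute and a tool call to move; the robot and the scene stay as the last step left them, time stands still between calls to the robot, and variables do not carry over. Pictures are saved under pics/ and viewed, and the job is handed in when it is done.

Besides the shell and the picture viewer there is one more tool, called after "Emit:" as name([rows], argument=value, ...), one row to a line, values as JSON. carry_out: Moves the arm, as the interface text tells. Its arguments: {"type":"object","properties":{"moves":{"type":"array"},"force":{"type":"number"}},"required":["moves"]}

```bash
ls; mkdir -p pics; python3 - <<'E'
from rig import robot
import cv2,numpy as np
np.set_printoptions(precision=4,suppress=True)
o=robot.get_obs();print(o)
for n in ["scene","side","wrist"]:
    cv2.imwrite(f"pics/{n}0.png",robot.camera(n)[:,:,::-1]);print(n,robot.camera_params(n))
E
```

```text
pics
{'time': 0.0, 'q': array([-1.4765,  0.5285,  1.4339,  0.    ,  1.1814, -0.1785]), 'joint_velocities': array([ 0.0005,  0.0002,  0.0004,  0.0002, -0.0009,  0.0002]), 'joint_torque': array([  0.0006, -44.0034, -17.659 ,   0.0633,   0.0581,  -0.0002]), 'position': array([ 0.1684, -0.6012,  0.2466]), 'tool_rot': array([-0.5628,  0.4279, -0.4269,  0.5639]), 'ft_force': array([-0.6537, -0.7037, -0.3092]), 'moment': array([ 0.0616, -0.0012, -0.0026]), 'grip_width': 0.0871907814519804}
scene {'fx': 454.1780691011254, 'fy': 454.1780691011254, 'cx': 317.92122415323985, 'cy': 238.33507564560244, 'extrinsics': array([[-0.7285, -0.4494,  0.517 ,  0.0036],
       [-0.685 ,  0.4749, -0.5524,  0.4979],
       [ 0.0027, -0.7566, -0.6539,  0.7536],
       [ 0.    ,  0.    ,  0.    ,  1.    ]])}
side {'fx': 557.7496226299854, 'fy': 557.7496226299854, 'cx': 316.0207904799751, 'cy': 249.2134276882232, 'extrinsics': array([[ 0.9538, -0.1481,  0.2614,  0.1723],
       [-0.2997, -0.407 ,  0.8629, -1.2722],
       [-0.0214, -0.9014, -0.4326,  0.6609],
       [ 0.    ,  0.    ,  0.    ,  1.    ]])}
wrist {'fx': 364.6553516470672, 'fy': 364.6553516470672, 'cx': 318.6444477560859, 'cy': 237.46885646615232, 'mount': array([[ 1.    ,  0.0003, -0.0003, -0.0006],
       [ 0.0003, -0.2598,  0.9657, -0.1368],
       [ 0.0002, -0.9657, -0.2598,  0.0719],
       [ 0.    ,  0.    ,  0.    ,  1.    ]])}
```

View pics/scene0.png

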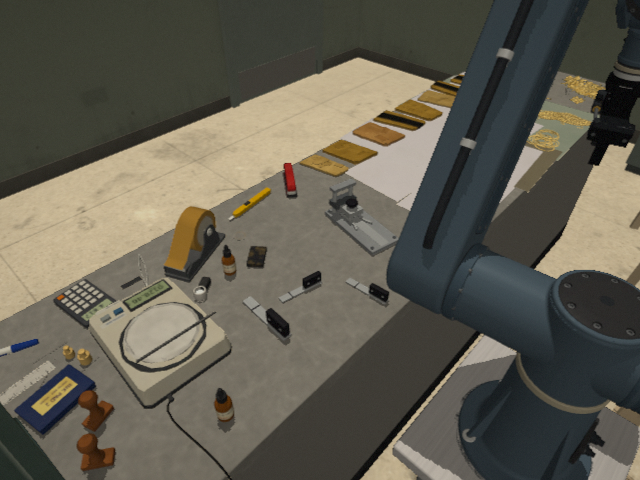

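View pics/side0.png

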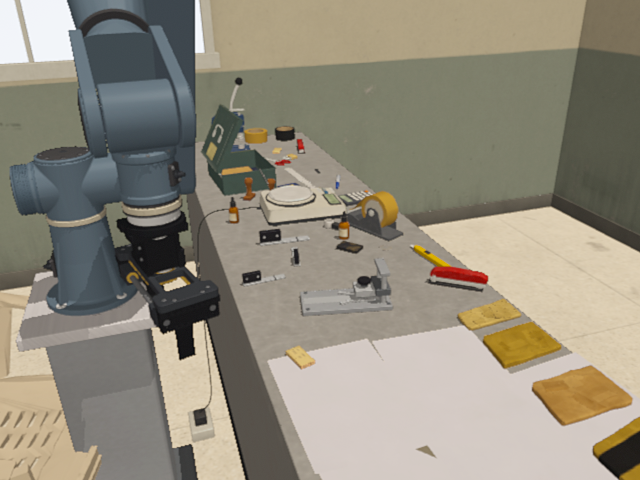

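View pics/wrist0.png

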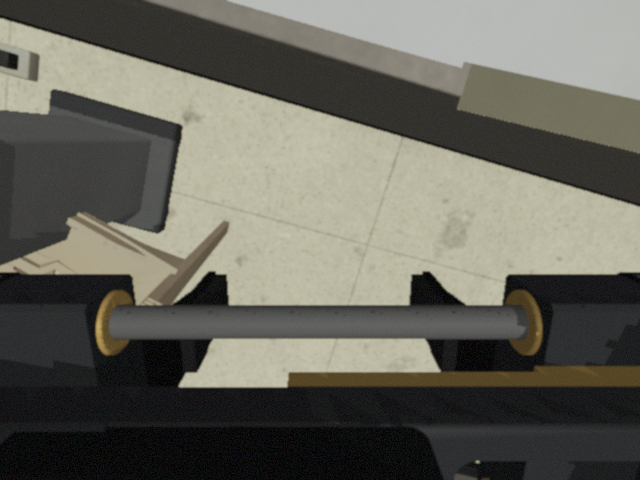

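```bash
cat > h.py <<'E'
import numpy as np,cv2
from scipy.spatial.transform import Rotation as R
from rig import robot
np.set_printoptions(precision=4,suppress=True)
def cam(n,obs=None):
    p=robot.camera_params(n)
    if n=='wrist':
        T=np.eye(4);T[:3,:3]=R.from_quat(obs['tool_rot']).as_matrix();T[:3,3]=obs['position'];E=T@p['mount']
    else:E=p['extrinsics']
    return p,E
def px2w(n,u,v,z,obs=None):
    p,E=cam(n,obs);d=E[:3,:3]@np.array([(u-p['cx'])/p['fx'],(v-p['cy'])/p['fy'],1]);c=E[:3,3]
    return c+d*(z-c[2])/d[2]
def w2px(n,P,obs=None):
    p,E=cam(n,obs);c=E[:3,:3].T@(np.asarray(P)-E[:3,3]);return np.array([p['fx']*c[0]/c[2]+p['cx'],p['fy']*c[1]/c[2]+p['cy']])
def crop(src,u0,v0,u1,v1,k,out):
    im=cv2.imread(src)[v0:v1,u0:u1];cv2.imwrite(out,cv2.resize(im,None,fx=k,fy=k,interpolation=cv2.INTER_CUBIC))
E
python3 - <<'E'
from h import *
crop("pics/scene0.png",230,260,400,350,4.7,"pics/c1.png")
crop("pics/scene0.png",310,170,410,260,6,"pics/c2.png")
crop("pics/side0.png",230,220,400,320,4.7,"pics/c3.png")
E
```

```text
(no output)
```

View pics/c1.png

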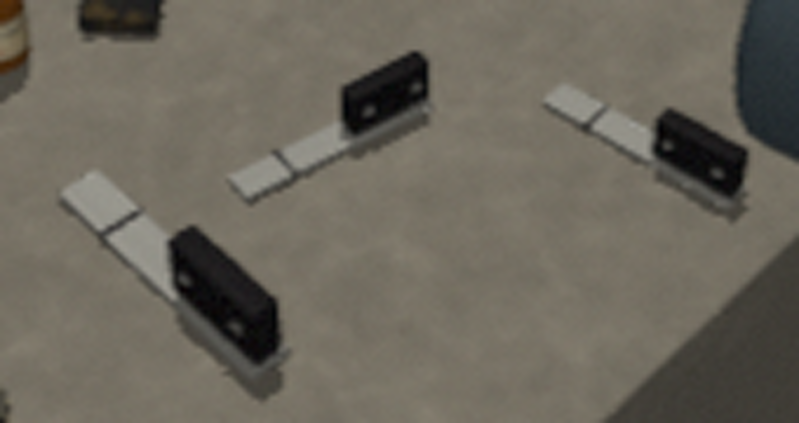

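View pics/c2.png

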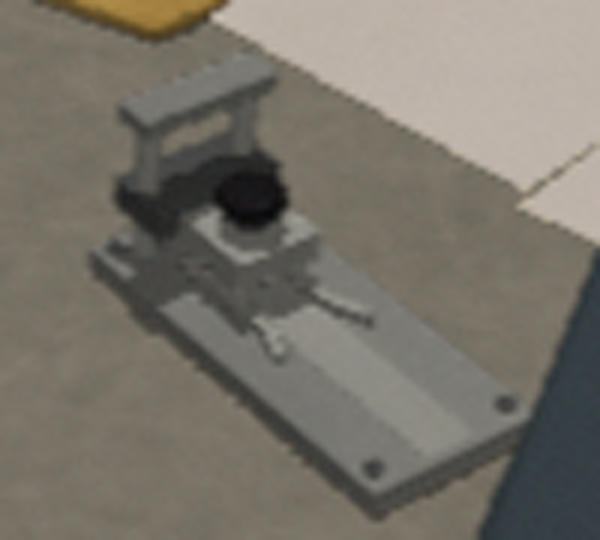

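View pics/c3.png

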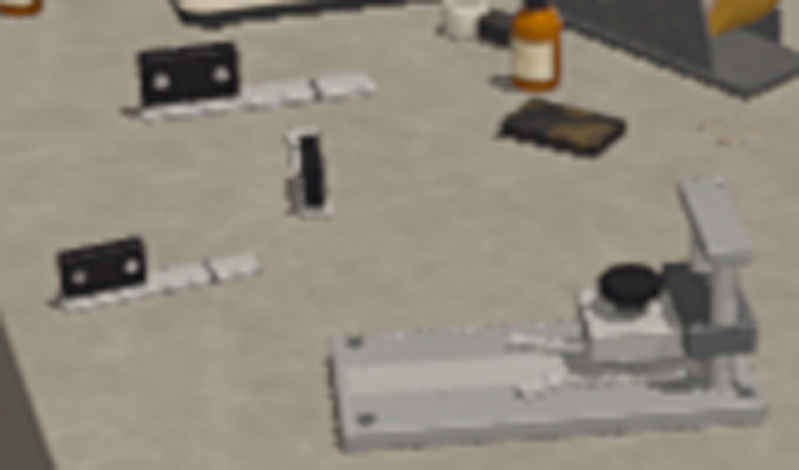

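```bash
python3 - <<'E'
from h import *
k=4.7
f=lambda u,v,z:px2w('scene',230+u/k,260+v/k,z)
S={'A':((60,193),(97,170),(102,232),(140,211),(258,375),(285,352)),
'B':((228,180),(250,200),(275,152),(296,175),(430,103),None),
'C':((543,100),(568,83),(585,128),(606,106),(732,210),(745,195))}
for n,p in S.items():
    q=[f(*x,.006 if i<4 else 0.003) for i,x in enumerate(p) if x]
    tip=(q[0]+q[1])/2;line=(q[2]+q[3])/2
    rear=(q[4]+q[5])/2 if len(q)>5 else q[4]
    print(n,'tip',tip,'line',line,'width',np.linalg.norm(q[0]-q[1]),'tip-line',np.linalg.norm(tip-line),'len',np.linalg.norm(tip-rear))
# side
g=lambda u,v,z:px2w('side',230+u/k,220+v/k,z)
for n,a,b,t in(('A',(142,117),(375,88),(315,90)),('C',(65,308),(258,264),(210,272))):
    print(n,g(*a,.003),g(*b,.003),np.linalg.norm(g(*a,.003)-g(*b,.003)))
# stand front edge top corners
s=lambda u,v,z:px2w('scene',310+u/6,170+v/6,z)
print('stand corners',s(377,502,.012),s(530,418,.012),'rear-left',s(95,255,.012),'bridge',s(120,108,.091),s(275,72,.091),'cap',s(251,190,.061))
print('side corners',g(340,433,.012),g(333,343,.012),'rr',g(762,408,.012),'cap',g(630,283,.061))
E
```

```text
A tip [0.5698 0.1195 0.006 ] line [0.5371 0.1218 0.006 ] width 0.021001112817018955 tip-line 0.03278304393953709 len 0.13812646187550653
B tip [0.5119 0.072  0.006 ] line [0.5081 0.0458 0.006 ] width 0.01636368343989664 tip-line 0.026475643650384708 len 0.10626770877795541
C tip [ 0.4464 -0.0767  0.006 ] line [ 0.4215 -0.077   0.006 ] width 0.01709907861588808 tip-line 0.024883817793912397 len 0.10590165705032208
A [0.432  0.1201 0.003 ] [0.5739 0.112  0.003 ] 0.14214706157219453
C [ 0.3452 -0.0934  0.003 ] [ 0.4508 -0.0809  0.003 ] 0.10639604061617748
stand corners [ 0.4554 -0.1783  0.012 ] [ 0.441  -0.2626  0.012 ] rear-left [ 0.647  -0.2202  0.012 ] bridge [ 0.64   -0.2267  0.091 ] [ 0.6096 -0.2934  0.091 ] cap [ 0.5867 -0.2524  0.061 ]
side corners [ 0.4414 -0.2699  0.012 ] [ 0.4613 -0.189   0.012 ] rr [ 0.6343 -0.3146  0.012 ] cap [ 0.5875 -0.2637  0.061 ]
```

```bash
cat >> h.py <<'E'
def goal(pos,yaw,zsign=1):
    """tool y down; tool z axis horizontal at world yaw `yaw`"""
    o=robot.get_obs();R0=R.from_quat(o['tool_rot'])
    z=np.array([np.cos(yaw),np.sin(yaw),0]);y=np.array([0,0,-1.]);x=np.cross(y,z)
    R1=R.from_matrix(np.c_[x,y,z])
    d=R0.inv().apply(np.array(pos)-o['position'])*100
    r=(R0.inv()*R1).as_rotvec()
    print('shift cm',d,'rotvec',r,'pos',o['position'],'t',o['time']);return d,r
E
python3 - <<'E'
from h import *
o=robot.get_obs();print(R.from_quat(o['tool_rot']).as_matrix())
y=np.radians(-13)
goal([.44,-.22,.25],y);goal([.44,-.22,.25],y+np.pi)
E
```

```text
[[ 0.2694 -0.0002  0.963 ]
 [-0.963   0.0017  0.2694]
 [-0.0016 -1.      0.0003]]
shift cm [-29.4074  -0.2618  36.4333] rotvec [ 0.0001  0.4997 -0.0017] pos [ 0.1684 -0.6014  0.2468] t 0.15
shift cm [-29.4074  -0.2618  36.4333] rotvec [-0.0023 -2.6419 -0.0002] pos [ 0.1684 -0.6014  0.2468] t 0.15
```

Emit:
carry_out([
  [1,-29.4,-0.3,36.4,0,0.5,0],
  [1,-29.4,-0.3,36.4,0,0.5,0],
  [1,-29.4,-0.3,36.4,0,0.5,0],
  [1,-29.4,-0.3,36.4,0,0.5,0],
  [1,-29.4,-0.3,36.4,0,0.5,0],
  [1,-29.4,-0.3,36.4,0,0.5,0],
  [1,-29.4,-0.3,36.4,0,0.5,0],
  [1,-29.4,-0.3,36.4,0,0.5,0],
  [1,-29.4,-0.3,36.4,0,0.5,0],
  [1,-29.4,-0.3,36.4,0,0.5,0],
  [1,-29.4,-0.3,36.4,0,0.5,0],
  [1,-29.4,-0.3,36.4,0,0.5,0],
  [1,-29.4,-0.3,36.4,0,0.5,0],
  [1,-29.4,-0.3,36.4,0,0.5,0],
])

```text
time: 1.55
position: [0.4391, -0.2218, 0.2505]
tool_rot: [-0.44, 0.554, -0.554, 0.439]
ft_force: [0.4, -0.0, 0.1]
grip_width: 0.0868
```

```bash
python3 - <<'E'
from h import *
import json
o=robot.get_obs();im=robot.camera('wrist');cv2.imwrite('pics/w1.png',im[:,:,::-1])
print(o['position'],o['tool_rot'],o['joint_velocities'],o['time'])
json.dump({k:list(o[k]) for k in('position','tool_rot')},open('w1.json','w'))
E
```

```text
[ 0.4391 -0.2218  0.2505] [-0.4396  0.554  -0.5539  0.4394] [ 0.0002  0.0016 -0.0006  0.0025 -0.0003  0.0015] 1.55
```

View pics/w1.png

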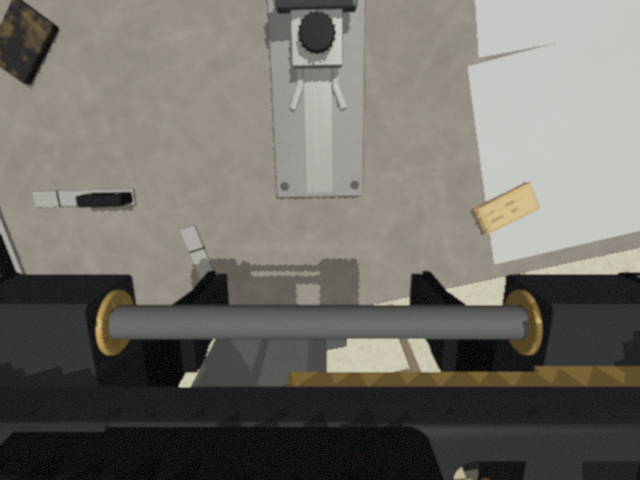

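```bash
python3 - <<'E'
from h import *
crop('pics/w1.png',255,0,385,100,6,'pics/c4.png')
crop('pics/w1.png',255,100,385,200,6,'pics/c5.png')
E
```

```text
(no output)
```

View pics/c4.png

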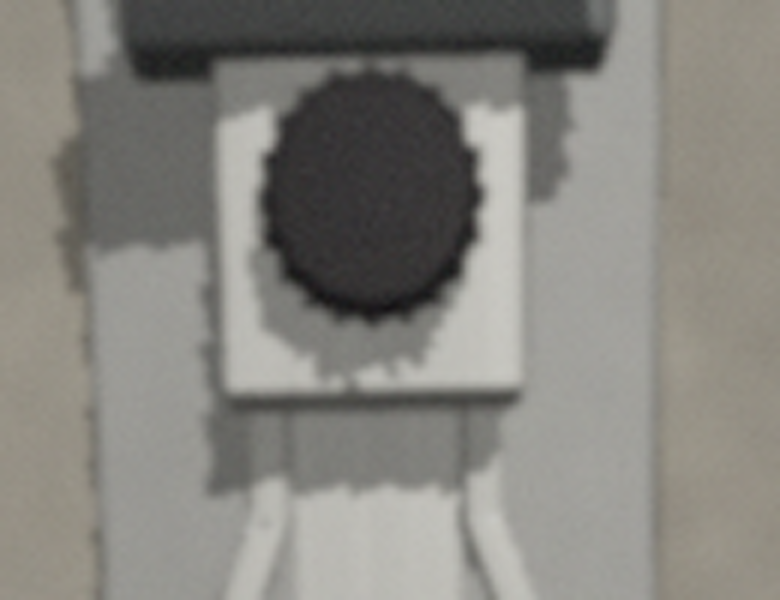

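View pics/c5.png

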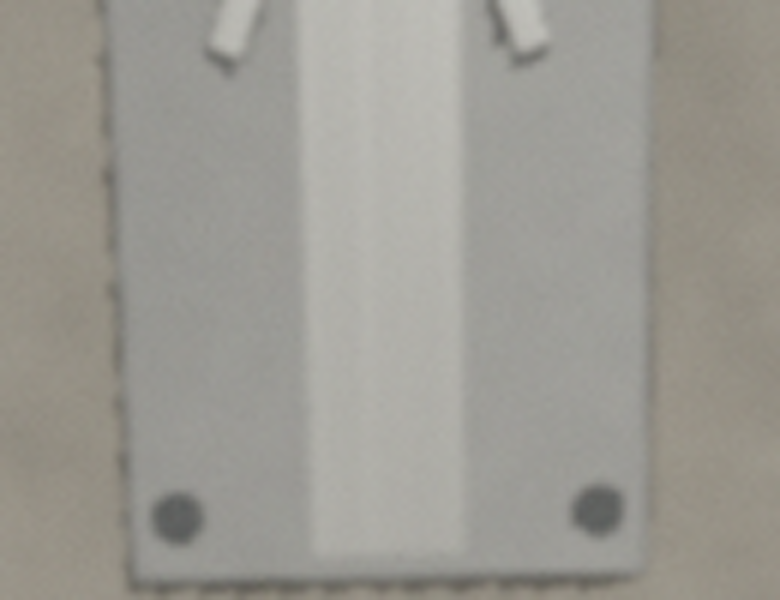

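```bash
python3 - <<'E'
from h import *
import json
from scipy.optimize import least_squares
o={k:np.array(v) for k,v in json.load(open('w1.json')).items()}
c4=lambda u,v:np.array([255+u/6,v/6]);c5=lambda u,v:np.array([255+u/6,100+v/6])
# (pixel, stand pt, moves with jaw, weights)
P=[(c5(132,578),(-.12,.045,.012),0,(1,1)),(c5(643,570),(-.12,-.045,.012),0,(1,1)),
(c4(225,390),(0,.022,.044),1,(1,1)),(c4(523,386),(0,-.022,.044),1,(1,1)),
(c4(371,192),(.022,0,.062),1,(1,1)),
(c4(95,330),(-.01,.045,.012),0,(1,0)),(c4(657,300),(-.01,-.045,.012),0,(1,0)),
(c5(303,0),(-.05,.014,.012),0,(1,0)),(c5(462,0),(-.05,-.014,.012),0,(1,0))]
def f(p,full=False):
    x,y,a,d=p;c,s=np.cos(a),np.sin(a);r=[]
    for px,q,j,w in P:
        W=[x+c*q[0]-s*q[1],y+s*q[0]+c*q[1],q[2]-j*d];r+=list((w2px('wrist',W,o)-px)*w)
    r.append((d-.002)/.002*.3);return np.array(r)
s=least_squares(f,[.565,-.25,-.2,.002]);print(s.x,np.degrees(s.x[2]));print(s.fun.round(1))
np.save('stand.npy',s.x)
x,y,a,d=s.x
for X in(-.12,):
  for Y in(.045,-.045,):
    W=[x+np.cos(a)*X-np.sin(a)*Y,y+np.sin(a)*X+np.cos(a)*Y,.012];print(w2px('scene',W),w2px('side',W))
cap=[x+np.cos(a)*.022,y+np.sin(a)*.022,.062-d];print(cap,w2px('scene',cap),w2px('side',cap))
# go above blade A
goal([.435,.12,.22],np.radians(-3))
E
```

```text
[ 0.5711 -0.2504 -0.2116  0.0076] -12.12514694009014
[-0.9  0.3  1.   0.1  0.1  0.4  0.2  0.1  0.  -0.6 -0.2  0.   0.3  0.
 -1.3  0.   0.7  0.   0.8]
[371.0088 251.5889] [300.7188 291.2397]
[398.7858 237.8306] [303.5248 311.7228]
[np.float64(0.5926019159101578), np.float64(-0.25497862430856716), np.float64(0.05436107881583546)] [350.6005 202.3826] [364.6608 280.6762]
shift cm [-33.1882   3.047   -8.1768] rotvec [ 0.0002 -0.1769  0.0001] pos [ 0.4392 -0.2218  0.2505] t 1.6
```

```bash
python3 - <<'E'
from h import *
print('b2',px2w('scene',224,419,0),px2w('side',234,222,0));print('b1',px2w('scene',230,276,0))
print('A',px2w('scene',250,312,0))
print('balance',px2w('scene',230,345,0.03),px2w('scene',150,403,0.03))
E
```

```text
b2 [0.3892 0.3229 0.    ] [0.3925 0.3171 0.    ]
b1 [0.6559 0.0981 0.    ]
A [0.54   0.1362 0.    ]
balance [0.4841 0.2298 0.03  ] [0.4891 0.399  0.03  ]
```

Emit:
carry_out([
  [1,-33.2,3.0,-8.2,0,-0.18,0],
  [1,-33.2,3.0,-8.2,0,-0.18,0],
  [1,-33.2,3.0,-8.2,0,-0.18,0],
  [1,-33.2,3.0,-8.2,0,-0.18,0],
  [1,-33.2,3.0,-8.2,0,-0.18,0],
  [1,-33.2,3.0,-8.2,0,-0.18,0],
  [1,-33.2,3.0,-8.2,0,-0.18,0],
  [1,-33.2,3.0,-8.2,0,-0.18,0],
  [1,-33.2,3.0,-8.2,0,-0.18,0],
  [1,-33.2,3.0,-8.2,0,-0.18,0],
  [1,-33.2,3.0,-8.2,0,-0.18,0],
])

```text
time: 2.7
position: [0.4351, 0.1197, 0.2207]
tool_rot: [0.487, -0.512, 0.513, -0.487]
ft_force: [0.3, 0.6, 0.5]
grip_width: 0.0872
```

```bash
python3 - <<'E'
from h import *
import json
o=robot.get_obs();im=robot.camera('wrist');cv2.imwrite('pics/w2.png',im[:,:,::-1])
print(o['position'],o['tool_rot'],o['time'],np.abs(o['joint_velocities']).max())
json.dump({k:list(o[k]) for k in('position','tool_rot')},open('w2.json','w'))
E
```

```text
[0.4351 0.1197 0.2207] [ 0.4873 -0.5122  0.5125 -0.4873] 2.7 0.0019012258658179363
```

View pics/w2.png

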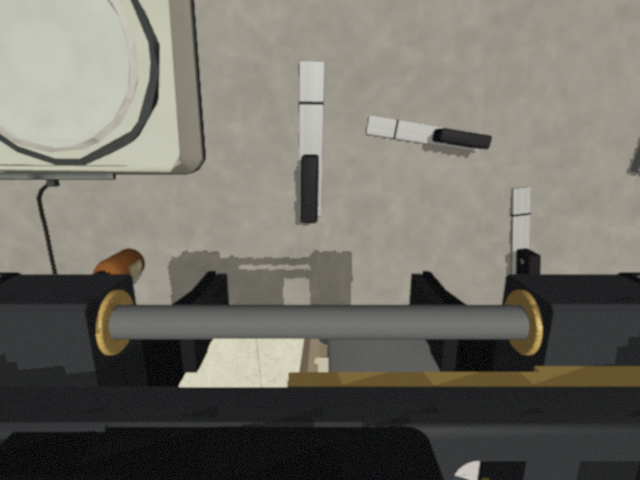

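```bash
python3 - <<'E'
from h import *
crop('pics/w2.png',270,50,500,230,3.3,'pics/c6.png')
E
```

```text
(no output)
```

View pics/c6.png

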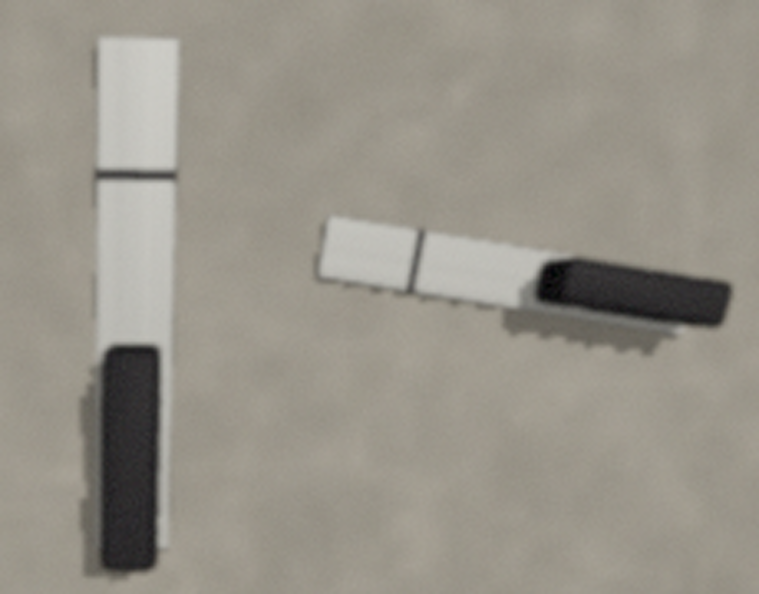

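```bash
python3 - <<'E'
from h import *
import json
from scipy.optimize import least_squares
o={k:np.array(v) for k,v in json.load(open('w2.json')).items()}
c=lambda u,v:np.array([270+u/3.3,50+v/3.3])
P=[(c(98,38),(.07,.011,.006)),(c(178,40),(.07,-.011,.006)),(c(97,175),(.035,.011,.006)),(c(176,176),(.035,-.011,.006)),
(c(105,346),(-.01,.008,.04)),(c(159,346),(-.01,-.008,.04)),(c(101,569),(-.07,.008,.04)),(c(156,569),(-.07,-.008,.04))]
def f(p):
    x,y,a=p;C,s=np.cos(a),np.sin(a)
    return np.concatenate([w2px('wrist',[x+C*q[0]-s*q[1],y+s*q[0]+C*q[1],q[2]],o)-px for px,q in P])
s=least_squares(f,[.5,.12,0]);x,y,a=s.x;print(s.x,np.degrees(a),s.fun.round(1))
g=np.array([x-.04*np.cos(a),y-.04*np.sin(a)]);print('grip',g)
goal([*g,.12],a);goal([*g,.034],a)
E
```

```text
[ 0.5043  0.1245 -0.0687] -3.9371469755827335 [-0.3 -1.1  0.4 -1.2 -0.2 -0.5  0.1 -0.3 -1.4  0.   1.1  0.4 -0.6  1.3
  0.7  1.7]
grip [0.4644 0.1272]
shift cm [-0.8963 10.0692  2.8825] rotvec [-0.0003  0.0185  0.0001] pos [0.4351 0.1197 0.2207] t 2.75
shift cm [-0.8975 18.6692  2.8795] rotvec [-0.0003  0.0185  0.0001] pos [0.4351 0.1197 0.2207] t 2.75
```

Emit:
carry_out([
  [1,-0.9,5.0,2.9,0,0.019,0],
  [1,-0.9,10.0,2.9,0,0.019,0],
  [1,-0.9,14.0,2.9,0,0.019,0],
  [1,-0.9,17.5,2.9,0,0.019,0],
  [1,-0.9,18.7,2.9,0,0.019,0],
  [1,-0.9,18.7,2.9,0,0.019,0],
  [0,-0.9,18.7,2.9,0,0.019,0],
  [0,-0.9,18.7,2.9,0,0.019,0],
  [0,-0.9,18.7,2.9,0,0.019,0],
  [0,-0.9,18.7,2.9,0,0.019,0],
  [0,-0.9,18.7,2.9,0,0.019,0],
  [0,-0.9,18.7,2.9,0,0.019,0],
  [0,-0.9,18.7,2.9,0,0.019,0],
  [0,-0.9,18.7,2.9,0,0.019,0],
], force=25)

```text
time: 4.15
position: [0.464, 0.1289, 0.0335]
tool_rot: [-0.483, 0.516, -0.516, 0.483]
ft_force: [0.4, 0.1, -0.2]
grip_width: 0.0307
```

Emit:
carry_out([
  [0,0,0,0,0,0,0],
  [0,0,0,0,0,0,0],
  [0,0,0,0,0,0,0],
  [0,0,0,0,0,0,0],
])

```text
time: 4.55
position: [0.4639, 0.1289, 0.0335]
tool_rot: [-0.483, 0.516, -0.516, 0.483]
ft_force: [0.3, -1.4, -0.8]
grip_width: 0.0159
```

```bash
cat >> h.py <<'E'
def sp(X,Y,z):
    x,y,a,d=np.load('stand.npy');c,s=np.cos(a),np.sin(a);return [x+c*X-s*Y,y+s*X+c*Y,z]
E
python3 - <<'E'
from h import *
a=np.load('stand.npy')[2]
goal(sp(-.160,0,.125),a);goal(sp(-.160,0,.066),a)
E
```

```text
shift cm [34.8119 -9.1505 -2.6308] rotvec [0.0003 0.1454 0.0001] pos [0.4639 0.1289 0.0335] t 4.55
shift cm [34.8117 -3.2505 -2.629 ] rotvec [0.0003 0.1454 0.0001] pos [0.4639 0.1289 0.0335] t 4.55
```

Emit:
carry_out([
  [0,0,-2,0,0,0,0],
  [0,0,-5,0,0,0,0],
  [0,2,-8,0,0,0,0],
  [0,6,-9.1,-0.4,0,0.03,0],
  [0,10,-9.1,-0.8,0,0.05,0],
  [0,14,-9.1,-1.2,0,0.07,0],
  [0,18,-9.1,-1.6,0,0.09,0],
  [0,22,-9.1,-2,0,0.11,0],
  [0,26,-9.1,-2.3,0,0.13,0],
  [0,30,-9.1,-2.6,0,0.145,0],
  [0,33,-9.1,-2.6,0,0.145,0],
  [0,34.8,-9.1,-2.6,0,0.145,0],
  [0,34.8,-7,-2.6,0,0.145,0],
  [0,34.8,-5,-2.6,0,0.145,0],
  [0,34.8,-3.8,-2.6,0,0.145,0],
  [0,34.8,-3.3,-2.6,0,0.145,0],
  [0,34.8,-3.3,-2.6,0,0.145,0],
  [0,34.8,-3.3,-2.6,0,0.145,0],
])

```text
time: 6.35
position: [0.4153, -0.2167, 0.0668]
tool_rot: [0.445, -0.55, 0.55, -0.445]
ft_force: [-1.7, -0.5, -0.4]
grip_width: 0.0159
```

```bash
python3 - <<'E'
from h import *
import json
o=robot.get_obs();im=robot.camera('wrist');cv2.imwrite('pics/w3.png',im[:,:,::-1])
print(o['position'],o['tool_rot'],o['time'],o['ft_force'],o['grip_width'])
json.dump({k:list(o[k]) for k in('position','tool_rot')},open('w3.json','w'))
cv2.imwrite('pics/s3.png',robot.camera('side')[:,:,::-1])
crop('pics/s3.png',250,220,410,340,5,'pics/c7.png')
E
```

```text
[ 0.4153 -0.2167  0.0668] [ 0.4445 -0.5497  0.55   -0.4446] 6.35 [-1.6888 -0.5169 -0.3543] 0.015927277066592114
```

View pics/w3.png

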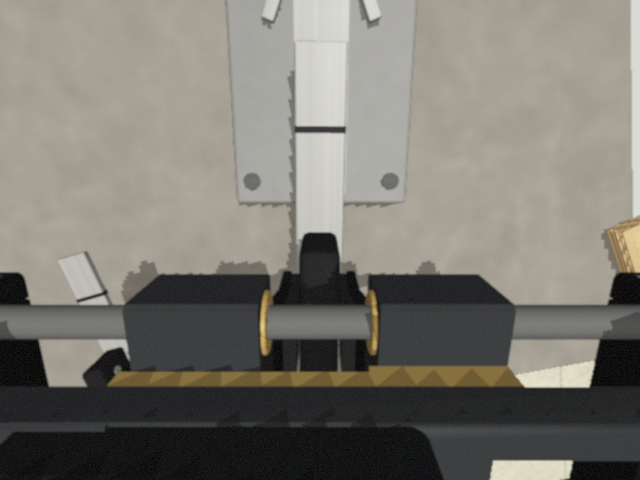

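View pics/c7.png

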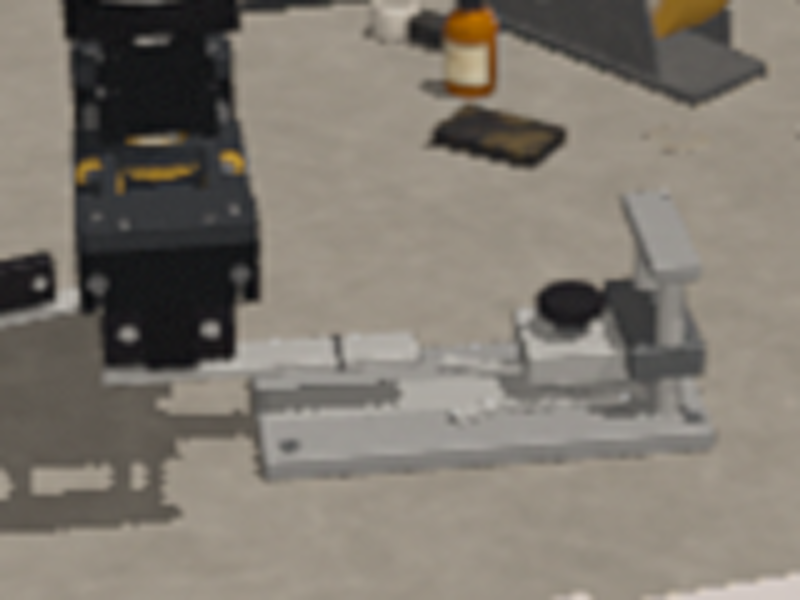

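Emit:
carry_out([
  [0,0,1.0,0,0,0,0],
  [0,0,1.7,0,0,0,0],
  [0,0,1.95,0,0,0,0],
  [0,0,2.05,0,0,0,0],
  [0,0,2.05,0,0,0,0],
])

```text
time: 6.95
position: [0.4149, -0.2165, 0.0458]
tool_rot: [-0.445, 0.55, -0.55, 0.444]
ft_force: [0.1, -0.5, -0.6]
grip_width: 0.0156
```

```bash
python3 - <<'E'
from h import *
import json
o=robot.get_obs();im=robot.camera('wrist');cv2.imwrite('pics/w4.png',im[:,:,::-1])
print(o['position'],o['tool_rot'],o['time'],o['ft_force'],o['grip_width'])
json.dump({k:list(o[k]) for k in('position','tool_rot')},open('w4.json','w'))
crop('pics/w4.png',220,0,420,150,4,'pics/c8.png')
crop('pics/w4.png',220,120,420,270,4,'pics/c9.png')
E
```

```text
[ 0.4149 -0.2165  0.0458] [-0.4446  0.5501 -0.5497  0.4445] 6.95 [ 0.0573 -0.4786 -0.6038] 0.015617095305422192
```

View pics/c8.png

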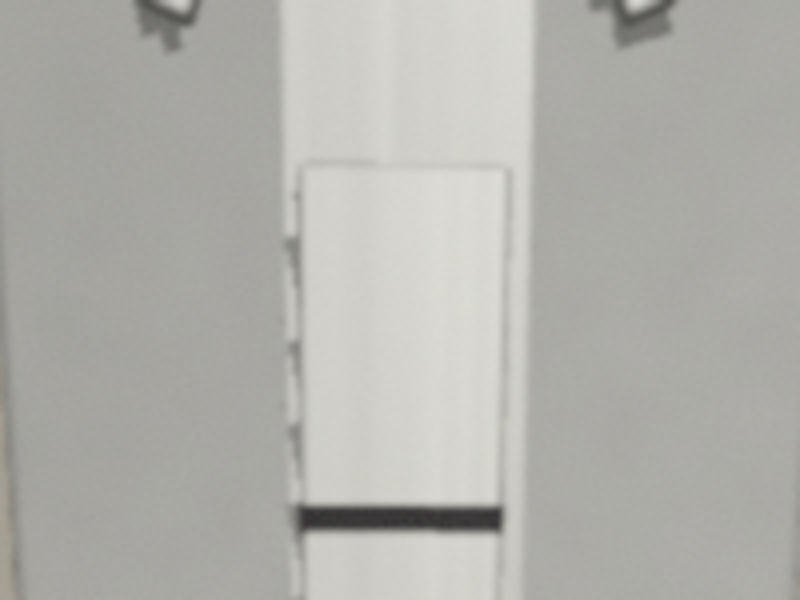

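View pics/c9.png

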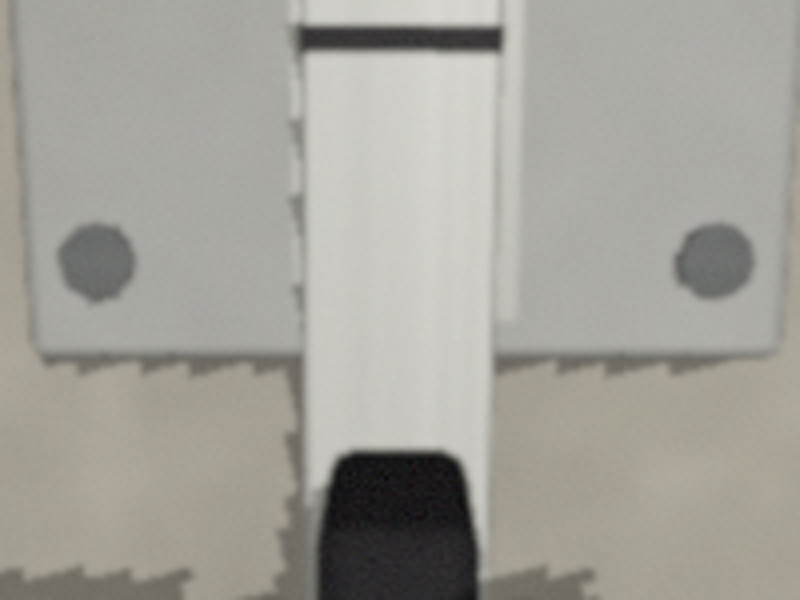

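```bash
cat > fit.py <<'E'
from h import *
import json
from scipy.optimize import least_squares
o={k:np.array(v) for k,v in json.load(open('w4.json')).items()}
a8=lambda u,v:np.array([220+u/4,v/4]);a9=lambda u,v:np.array([220+u/4,120+v/4])
S=[(a9(37,351),(-.12,.045,.012),(1,1)),(a9(780,350),(-.12,-.045,.012),(1,1)),(a8(10,380),(-.07,.045,.012),(1,0))]
S2=[(a8(281,100),.014),(a8(533,100),-.014),(a8(525,560),-.014),(a9(518,300),-.014)]
B=[(a8(301,164),(.07,.011,.018)),(a8(508,167),(.07,-.011,.018)),(a8(299,518),(.035,.011,.018)),(a8(502,518),(.035,-.011,.018)),
(a9(304,400),(0,.011,.018)),(a9(492,400),(0,-.011,.018))]
def tr(p,q):
    x,y,a=p;c,s=np.cos(a),np.sin(a);return [x+c*q[0]-s*q[1],y+s*q[0]+c*q[1],q[2]]
def fs(p):
    r=[]
    for px,q,w in S:r+=list((w2px('wrist',tr(p,q),o)-px)*w)
    for px,hw in S2: # lateral distance in stand frame
        W=px2w('wrist',px[0],px[1],.012,o);d=W[:2]-p[:2];lat=-np.sin(p[2])*d[0]+np.cos(p[2])*d[1]
        r.append((lat-hw*p[3])*2000)
    return np.array(r)
s=least_squares(fs,[.571,-.25,-.21,1]);print('stand',s.x,s.fun.round(1))
def fb(p):
    r=[]
    for i,(px,q) in enumerate(B):r+=list((w2px('wrist',tr(p,q),o)-px)*((1,1) if i<4 else (1,0)))
    return np.array(r)
b=least_squares(fb,[.45,-.22,-.21]);print('blade',b.x,b.fun.round(1))
d=b.x[:2]-s.x[:2];c,sn=np.cos(s.x[2]),np.sin(s.x[2])
print('blade in stand',c*d[0]+sn*d[1],-sn*d[0]+c*d[1],'dyaw',b.x[2]-s.x[2])
E
python3 fit.py
```

```text
Traceback (most recent call last):
  File "fit.py", line 19, in <module>
    s=least_squares(fs,[.571,-.25,-.21,1]);print('stand',s.x,s.fun.round(1))
  File "fit.py", line 14, in fs
    for px,q,w in S:r+=list((w2px('wrist',tr(p,q),o)-px)*w)
                                          ~~^^^^^
  File "fit.py", line 11, in tr
    x,y,a=p;c,s=np.cos(a),np.sin(a);return [x+c*q[0]-s*q[1],y+s*q[0]+c*q[1],q[2]]
    ^^^^^
ValueError: too many values to unpack (expected 3)
```

```bash
sed -i 's/x,y,a=p;c/x,y,a=p[:3];c/' fit.py; python3 fit.py
```

```text
stand [ 0.5714 -0.2506 -0.2101  0.9296] [-1.8  0.2  2.4  0.3 -2.6  0.   1.2  0.5  0.1  0.6]
blade [ 0.4545 -0.2242 -0.2197] [-1.1 -0.5  1.  -0.7  0.1  0.5  0.1  0.9 -0.6 -0.   0.5 -0. ]
blade in stand -0.11980990443853155 0.0013999985815019086 dyaw -0.009627282515537877
```

Emit:
carry_out([
  [0,0.1,0,0,0,-0.005,0],
  [0,0.18,0,0,0,-0.01,0],
  [0,0.18,0.05,0,0,-0.01,0],
  [0,0.18,0.05,0.4,0,-0.01,0],
  [0,0.18,0.05,0.9,0,-0.01,0],
  [0,0.18,0.05,1.4,0,-0.01,0],
  [0,0.18,0.05,1.9,0,-0.01,0],
  [0,0.18,0.05,2.4,0,-0.01,0],
  [0,0.18,0.05,2.9,0,-0.01,0],
  [0,0.18,0.05,3.4,0,-0.01,0],
  [0,0.18,0.05,3.9,0,-0.01,0],
  [0,0.18,0.05,4.2,0,-0.01,0],
  [0,0.18,0.05,4.2,0,-0.01,0],
])

```text
time: 8.3
position: [0.4563, -0.2274, 0.0456]
tool_rot: [0.447, -0.547, 0.548, -0.447]
ft_force: [-0.5, -0.1, -0.9]
grip_width: 0.0157
```

```bash
python3 - <<'E'
from h import *
import json
o=robot.get_obs();im=robot.camera('wrist');cv2.imwrite('pics/w5.png',im[:,:,::-1])
print(o['position'],o['tool_rot'],o['time'],o['ft_force'],o['grip_width'])
json.dump({k:list(o[k]) for k in('position','tool_rot')},open('w5.json','w'))
crop('pics/w5.png',220,0,420,150,4,'pics/c10.png')
E
```

```text
[ 0.4563 -0.2274  0.0456] [ 0.4473 -0.5473  0.5479 -0.4474] 8.3 [-0.4802 -0.0633 -0.9355] 0.015656736577758477
```

View pics/c10.png

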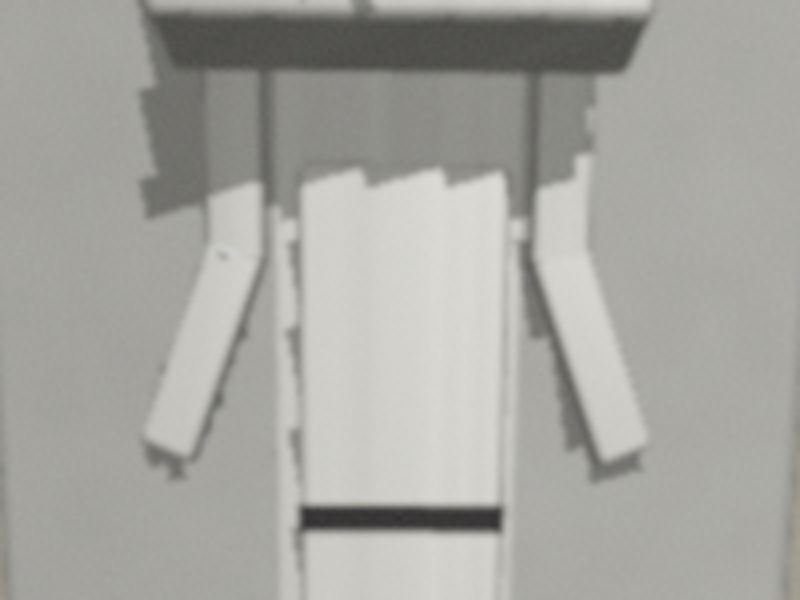

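```bash
python3 - <<'E'
from h import *
import json
o={k:np.array(v) for k,v in json.load(open('w5.json')).items()}
a=-.2105;f=np.array([np.cos(a),np.sin(a),0])
X=lambda u,v,z:(px2w('wrist',220+u/4,v/4,z,o)-[.5714,-.2506,0])@f*1000
print('line',X(402,518,.018),'lips bend L/R',X(262,257,.017),X(536,257,.017),'mouth',X(195,460,.017),X(600,463,.017),X(145,440,.017),X(648,440,.017))
for g in(.012,.014,.016):print(g,'jaw lower',X(400,70,.012+g),'upper',X(400,14,.028+g))
E
```

```text
line -41.73239556645996 lips bend L/R -15.785629577639861 -15.503401420698378 mouth -35.935507207447266 -35.81279304795854 -33.94908513325279 -33.41708630947379
0.012 jaw lower -0.3108886061040928 upper -0.6204297676148988
0.014 jaw lower -0.8874160381892776 upper -1.2573942073543147
0.016 jaw lower -1.4639434702744738 upper -1.8943586470937306
```

Emit:
carry_out([
  [0,0,0,0.3,0,0,0],
  [0,0,0,0.8,0,0,0],
  [0,0,0,1.3,0,0,0],
  [0,0,0,1.8,0,0,0],
  [0,0,0,2.3,0,0,0],
  [0,0,0,2.8,0,0,0],
  [0,0,0,3.3,0,0,0],
  [0,0,0,3.7,0,0,0],
  [0,0,0,3.95,0,0,0],
  [0,0,0,3.95,0,0,0],
  [0,0,0,3.95,0,0,0],
])

```text
time: 9.45
position: [0.4944, -0.235, 0.0455]
tool_rot: [-0.447, 0.548, -0.548, 0.447]
ft_force: [0.1, 0.3, -1.1]
grip_width: 0.0158
```

```bash
python3 - <<'E'
from h import *
import json
o=robot.get_obs();im=robot.camera('wrist');cv2.imwrite('pics/w6.png',im[:,:,::-1])
print(o['position'],o['tool_rot'],o['time'],o['ft_force'],o['grip_width'])
json.dump({k:list(o[k]) for k in('position','tool_rot')},open('w6.json','w'))
crop('pics/w6.png',260,80,380,170,6.5,'pics/c11.png')
cv2.imwrite('pics/s6.png',robot.camera('side')[:,:,::-1])
crop('pics/s6.png',300,250,400,325,8,'pics/c12.png')
E
```

```text
[ 0.4944 -0.235   0.0455] [-0.4473  0.5478 -0.5476  0.4473] 9.45 [ 0.0608  0.3045 -1.1078] 0.015766143930735724
```

View pics/c11.png

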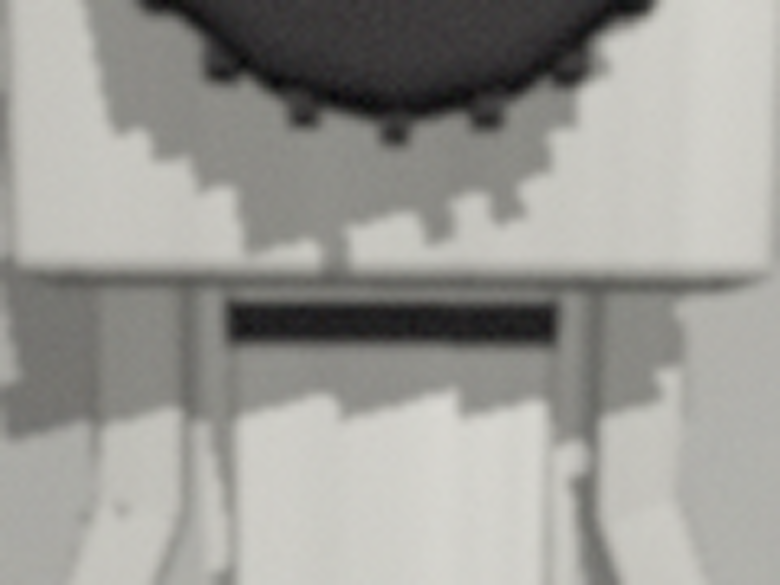

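View pics/c12.png

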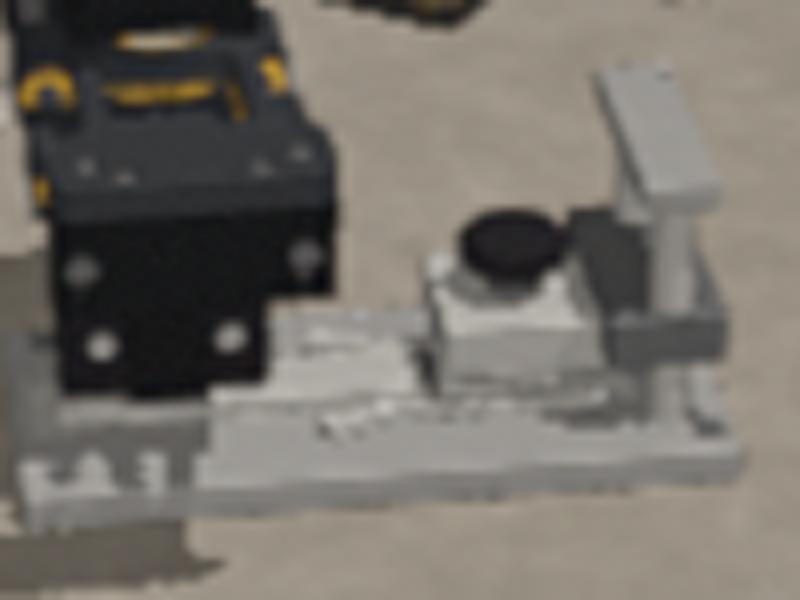

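View pics/w6.png

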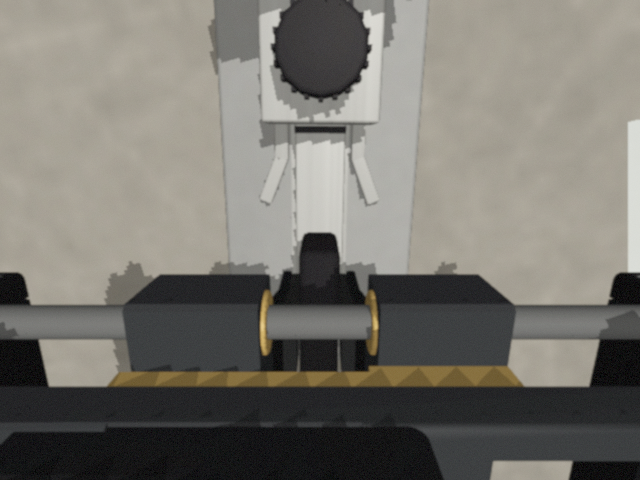

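```bash
python3 - <<'E'
from h import *
import json
o={k:np.array(v) for k,v in json.load(open('w6.json')).items()}
a=-.2105;f=np.array([np.cos(a),np.sin(a),0])
X=lambda u,v,z:(px2w('wrist',260+u/6.5,80+v/6.5,z,o)-[.5714,-.2506,0])@f*1000
p,E=cam('wrist',o);print('cam fwd',(E[:3,3]-[.5714,-.2506,0])@f*1000)
print('line c',X(393,324,.018),'edges',X(393,303,.018),X(393,345,.018))
for g in(.012,.014,.016):print(g,'lower',X(393,286,.012+g),'upper',X(393,270,.028+g))
print('bend',X(182,505,.017),X(600,505,.017))
for v in (324,345): pass
E
```

```text
cam fwd -7.079898950578152
line c -3.142039011294467 edges -1.8055798704654846 -4.484419186130769
0.012 lower -0.9600089551438895 upper -0.7033833184697245
0.014 lower -1.0373471824248 upper -0.7930273658842559
0.016 lower -1.1146854097055903 upper -0.8826714132987987
bend -15.096660400193285 -14.822719709999895
```

Emit:
carry_out([
  [0,0,0,0.12,0,0,0],
  [0,0,0,0.25,0,0,0],
  [0,0,0,0.25,0,0,0],
  [0,0,0,0.25,0,0,0],
])

```text
time: 9.95
position: [0.4969, -0.2356, 0.0455]
tool_rot: [0.447, -0.548, 0.548, -0.447]
ft_force: [-1.0, 0.1, -0.8]
grip_width: 0.0158
```

```bash
python3 - <<'E'
from h import *
import json
o=robot.get_obs();im=robot.camera('wrist');cv2.imwrite('pics/w7.png',im[:,:,::-1])
print(o['position'],o['time'],o['ft_force'],o['grip_width'])
json.dump({k:list(o[k]) for k in('position','tool_rot')},open('w7.json','w'))
crop('pics/w7.png',280,100,360,160,10,'pics/c13.png')
E
```

```text
[ 0.4969 -0.2356  0.0455] 9.95 [-1.0057  0.0538 -0.7726] 0.015784660759078615
```

View pics/c13.png

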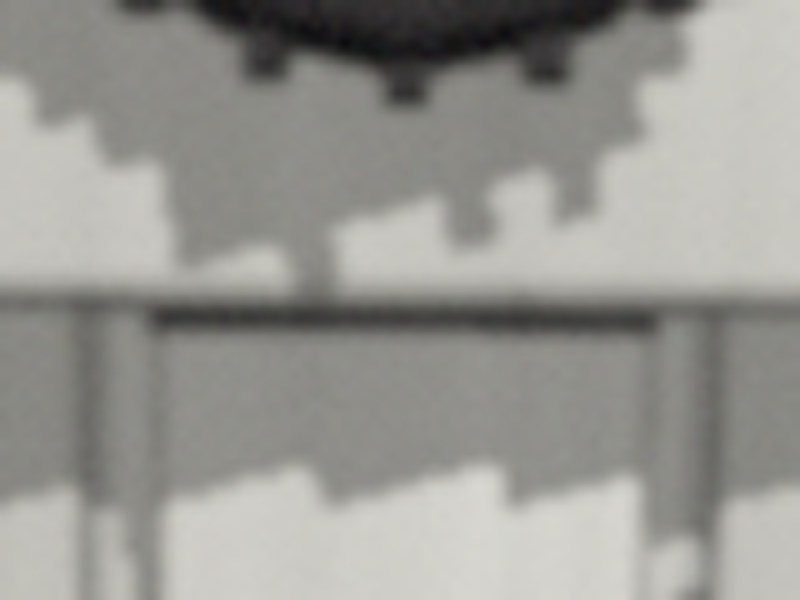

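Emit:
carry_out([
  [0.3,0,0,0,0,0,0],
  [0.5,0,0,0,0,0,0],
  [0.6,0,0,0,0,0,0],
  [0.6,0,0,0,0,0,0],
  [0.6,0,0,0,0,0,0],
  [0.6,0,0,0,0,0,0],
  [0.6,0,-1,0,0,0,0],
  [0.6,0,-3,0,0,0,0],
  [0.6,0,-6,0,0,0,0],
  [0.6,0,-9,0,0,0,0],
  [0.6,0,-11,0,0,0,0],
  [0.6,0,-11,0,0,0,0],
  [0.6,0,-11,0,0,0,0],
])

```text
time: 11.3
position: [0.4968, -0.2355, 0.156]
tool_rot: [0.447, -0.547, 0.548, -0.447]
ft_force: [0.0, -0.2, -0.1]
grip_width: 0.0523
```

```bash
python3 - <<'E'
from h import *
import json
o=robot.get_obs();im=robot.camera('wrist');cv2.imwrite('pics/w8.png',im[:,:,::-1])
print(o['position'],o['time'],o['ft_force'],o['grip_width'])
json.dump({k:list(o[k]) for k in('position','tool_rot')},open('w8.json','w'))
crop('pics/w8.png',250,50,390,155,5.7,'pics/c14.png')
E
```

```text
[ 0.4968 -0.2355  0.156 ] 11.3 [ 0.0238 -0.1978 -0.1001] 0.05232298938029191
```

View pics/w8.png

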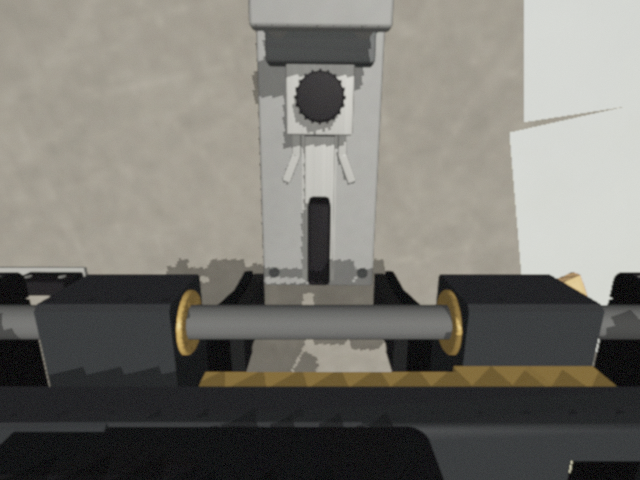

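View pics/c14.png

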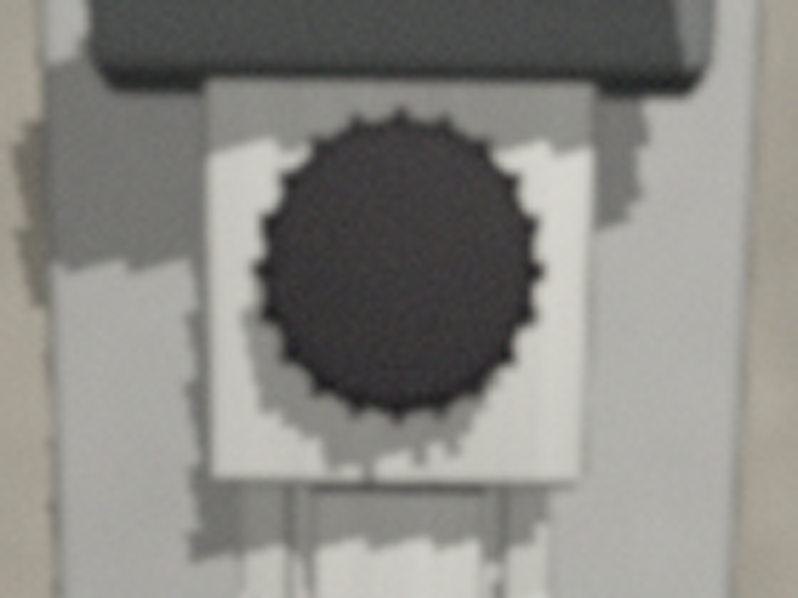

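```bash
python3 - <<'E'
from h import *
import json
o={k:np.array(v) for k,v in json.load(open('w8.json')).items()}
W=px2w('wrist',250+400/5.7,50+265/5.7,.060,o);print(W)
a=-.2105;f=np.array([np.cos(a),np.sin(a),0]);print((W-[.5714,-.2506,0])@f)
goal([*(W-.0015*f)[:2],.100],a)
E
```

```text
[ 0.5913 -0.2546  0.06  ]
0.020317715481138657
shift cm [0.008  5.5069 9.5491] rotvec [ 0.001   0.0094 -0.0004] pos [ 0.4964 -0.2352  0.1552] t 11.35
```

Emit:
carry_out([
  [0,0,0,2,0,0.01,0],
  [0,0,0,5,0,0.01,0],
  [0,0,0,8,0,0.01,0],
  [0,0,0,9.5,0,0.01,0],
  [0,0,0,9.5,0,0.01,0],
  [0,0,1.5,9.5,0,0.01,0],
  [0,0,3.0,9.5,0,0.01,0],
  [0,0,4.5,9.5,0,0.01,0],
  [0,0,5.5,9.5,0,0.01,0],
  [0,0,5.5,9.5,0,0.01,0],
  [0,0,5.5,9.5,0,0.01,0],
])

```text
time: 12.45
position: [0.5898, -0.2546, 0.1002]
tool_rot: [-0.445, 0.55, -0.55, 0.444]
ft_force: [-0.5, -0.1, 0.9]
grip_width: 0.0002
```

```bash
python3 - <<'E'
from h import *
o=robot.get_obs();print(o['position'],o['time'],o['ft_force'],o['grip_width'])
cv2.imwrite('pics/s9.png',robot.camera('side')[:,:,::-1])
crop('pics/s9.png',300,220,410,320,6,'pics/c15.png')
E
```

```text
[ 0.5898 -0.2546  0.1002] 12.45 [-0.5161 -0.0624  0.8511] 0.00024083191416177533
```

View pics/c15.png

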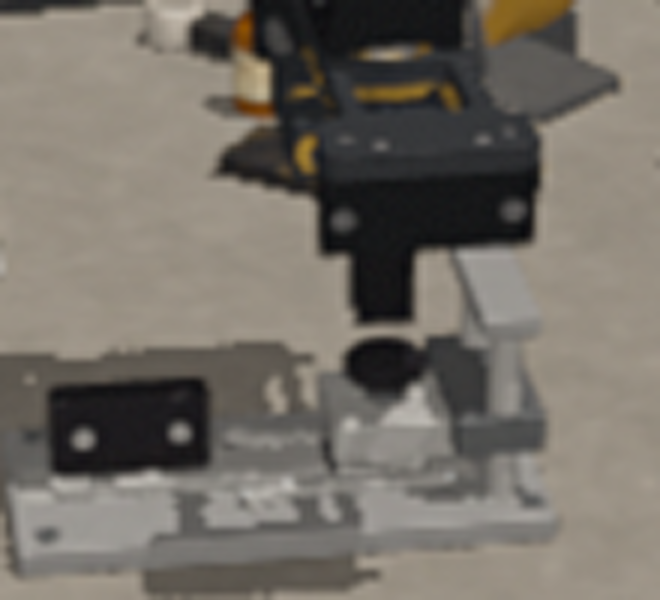

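Emit:
carry_out([
  [0,0,0.6,0,0,0,0],
  [0,0,1.1,0,0,0,0],
  [0,0,1.4,0,0,0,0],
  [0,0,1.6,0,0,0,0],
  [0,0,1.8,0,0,0,0],
  [0,0,1.9,0,0,0,0],
  [0,0,2.0,0,0,0,0],
  [0,0,2.1,0,0,0,0],
  [0,0,2.1,0,0,0,0],
])

```text
time: 13.4
position: [0.5898, -0.2544, 0.0794]
tool_rot: [-0.445, 0.55, -0.55, 0.444]
ft_force: [-0.6, 0.5, 1.6]
grip_width: 0.0006
```

Emit:
carry_out([
  [0,0,0.05,0,0,0,0],
  [0,0,0.1,0,0,0,0],
  [0,0,0.15,0,0,0,0],
  [0,0,0.15,0,0,0,0],
])

```text
time: 13.8
position: [0.5899, -0.2545, 0.0779]
tool_rot: [-0.445, 0.55, -0.55, 0.445]
ft_force: [-0.8, 0.8, 1.6]
grip_width: 0.0001
```

```bash
python3 - <<'E'
from h import *
o=robot.get_obs();print(o['position'],o['time'],o['ft_force'],o['grip_width'])
cv2.imwrite('pics/s10.png',robot.camera('side')[:,:,::-1])
crop('pics/s10.png',300,220,410,320,6,'pics/c16.png')
E
```

```text
[ 0.5899 -0.2545  0.0779] 13.8 [-0.8492  0.7777  1.6407] 9.550863191961289e-05
```

View pics/c16.png

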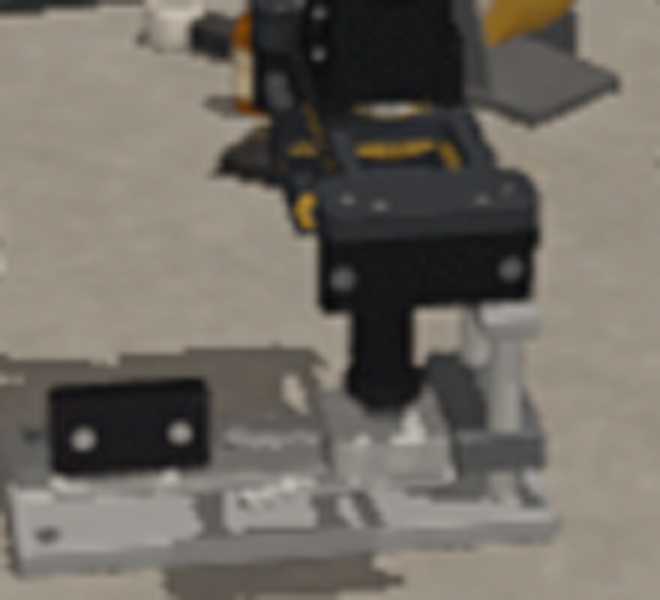

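Emit:
carry_out([
  [0,0,0.04,0,0,0,0],
  [0,0,0.08,0,0,0,0],
  [0,0,0.12,0,0,0,0],
  [0,0,0.12,0,0,0,0],
])

```text
time: 14.25
position: [0.5902, -0.2547, 0.0774]
tool_rot: [0.444, -0.55, 0.55, -0.445]
ft_force: [-2.2, 1.4, 6.2]
grip_width: 0.0004
```

Emit:
carry_out([
  [0,0,0.04,0,0,0,0],
  [0,0,0.08,0,0,0,0],
  [0,0,0.08,0,0,0,0],
  [0,0,0.08,0,0,0,0],
])

```text
time: 14.65
position: [0.5902, -0.2547, 0.0774]
tool_rot: [0.444, -0.55, 0.55, -0.445]
ft_force: [-2.2, 0.6, 9.4]
grip_width: 0.0001
```

Position has stopped at 0.0774 while the force rises to 9 N: the jaw is seated on the blade. Lift off and check.

Emit:
carry_out([
  [0,0,-0.5,0,0,0,0],
  [0,0,-2,0,0,0,0],
  [0,0,-5,0,0,0,0],
  [0,0,-9,-2,0,0,0],
  [0,0,-9,-6,0,0,0],
  [0,0,-9,-9.4,0,0,0],
  [0,0,-9,-9.4,0,0,0],
  [0,0,-9,-9.4,0,0,0],
])

```text
time: 15.45
position: [0.4983, -0.2353, 0.167]
tool_rot: [0.444, -0.549, 0.551, -0.445]
ft_force: [0.6, 0.5, -0.6]
grip_width: 0.0001
```

```bash
python3 - <<'E'
from h import *
import json
o=robot.get_obs();cv2.imwrite('pics/w11.png',robot.camera('wrist')[:,:,::-1])
print(o['position'],o['time'],o['ft_force'])
json.dump({k:list(o[k]) for k in('position','tool_rot')},open('w11.json','w'))
cv2.imwrite('pics/s11.png',robot.camera('side')[:,:,::-1]);cv2.imwrite('pics/sc11.png',robot.camera('scene')[:,:,::-1])
crop('pics/w11.png',260,60,380,150,6.6,'pics/c17.png')
crop('pics/s11.png',295,240,405,320,7,'pics/c18.png')
E
```

```text
[ 0.4983 -0.2353  0.167 ] 15.45 [ 0.6268  0.4983 -0.6348]
```

View pics/c17.png

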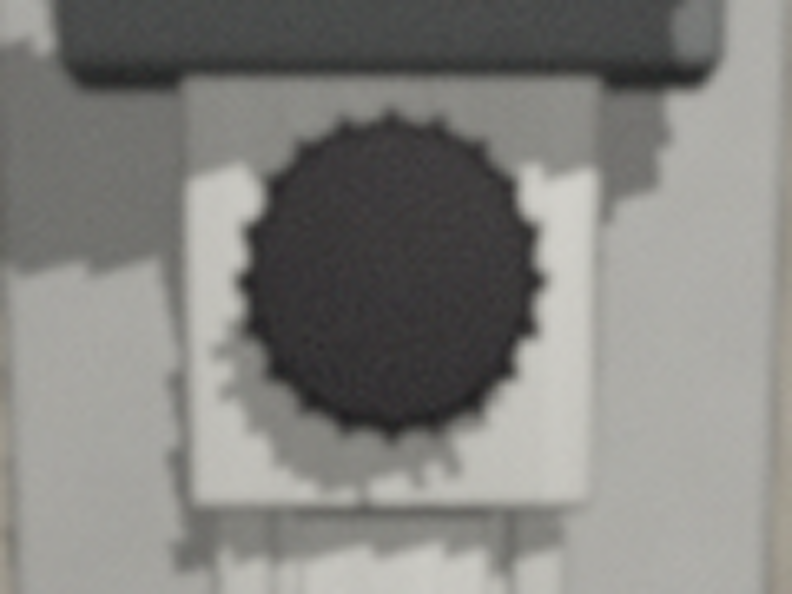

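View pics/c18.png

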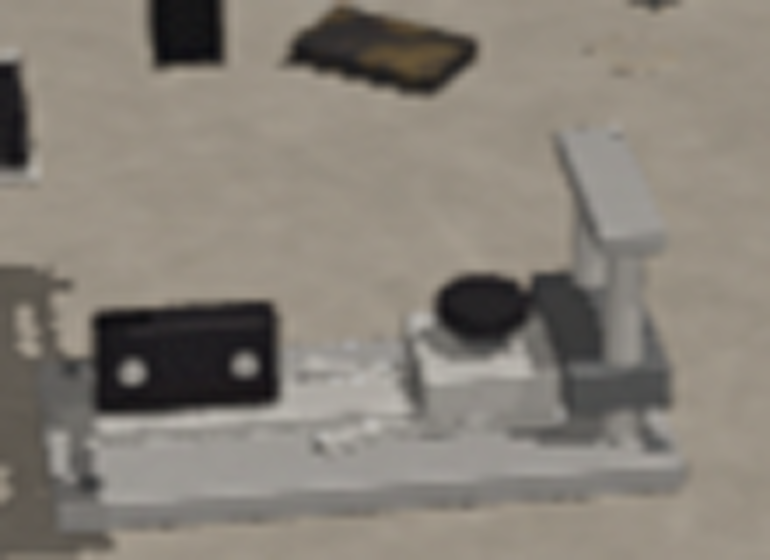

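View pics/sc11.png

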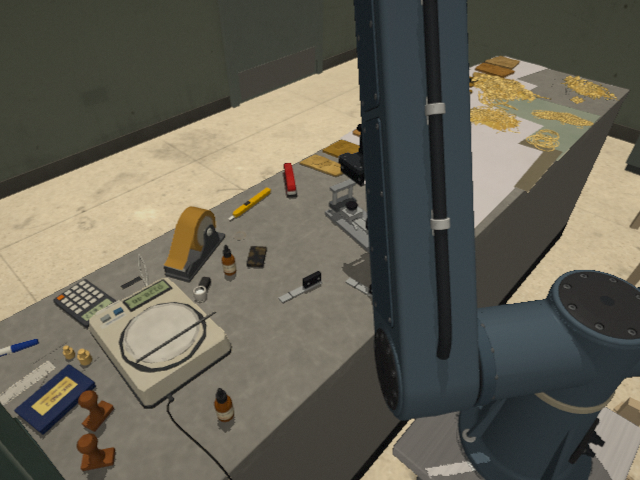

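Emit:
carry_out([
  [0,0,0,-3,0,0,0],
  [0,0,2,-6,0,0,0],
  [0,0,4.5,-6,0,0,0],
  [0,0,4.5,-6,0,0,0],
  [0,0,4.5,-6,0,0,0],
])

```text
time: 16.1
position: [0.4407, -0.2231, 0.121]
tool_rot: [0.444, -0.55, 0.55, -0.445]
ft_force: [-0.4, -0.7, 0.4]
grip_width: 0.0002
```

```bash
python3 - <<'E'
from h import *
import json
o=robot.get_obs();cv2.imwrite('pics/w12.png',robot.camera('wrist')[:,:,::-1])
print(o['position'],o['time'])
json.dump({k:list(o[k]) for k in('position','tool_rot')},open('w12.json','w'))
crop('pics/w12.png',270,0,370,75,8,'pics/c19.png')
crop('pics/w12.png',220,0,420,150,4,'pics/c20.png')
E
```

```text
[ 0.4407 -0.2231  0.121 ] 16.1
```

View pics/c19.png

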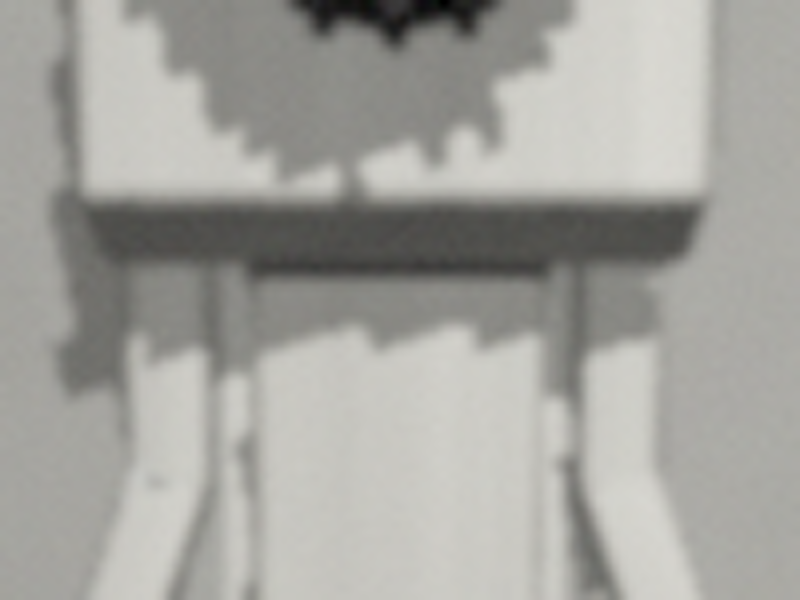

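View pics/c20.png

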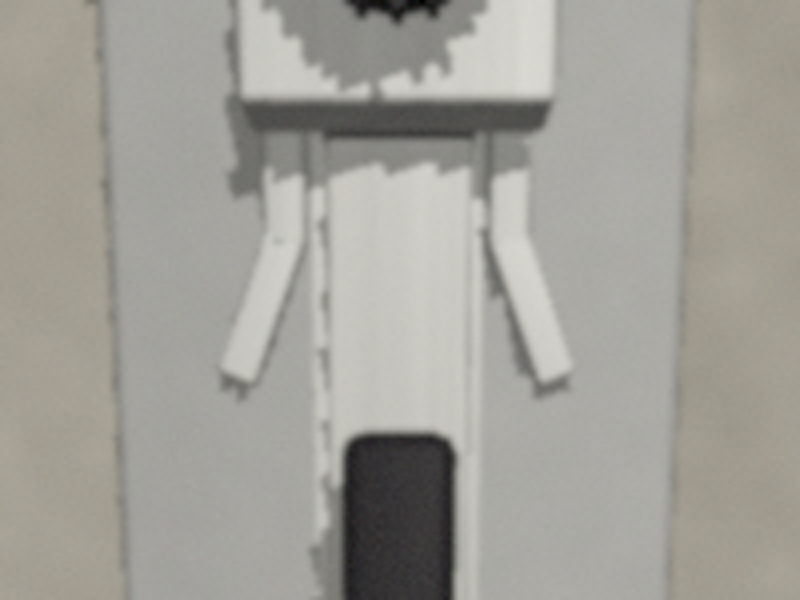

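```bash
python3 - <<'E'
from h import *
a=cv2.imread('pics/side0.png');b=cv2.imread('pics/s11.png')
for n,(x0,y0,x1,y1) in dict(tag=(283,343,318,370),stone=(333,238,366,254)).items():print(n,cv2.absdiff(a[y0:y1,x0:x1],b[y0:y1,x0:x1]).mean())
a=cv2.imread('pics/scene0.png');b=cv2.imread('pics/sc11.png')
for n,(x0,y0,x1,y1) in dict(b1=(220,245,238,278),b2=(212,387,236,422),stone=(245,244,270,270),loupe=(190,275,215,303),tools=(230,160,300,220)).items():print(n,cv2.absdiff(a[y0:y1,x0:x1],b[y0:y1,x0:x1]).mean())
o=robot.get_obs();print(o['ft_force'],o['time'],np.abs(o['joint_velocities']).max())
robot.hand_in()
E
```

```text
tag 3.422222222222222
stone 2.6666666666666665
b1 4.950617283950617
b2 4.732142857142857
stone 4.417435897435897
loupe 5.62
tools 7.019761904761904
[-0.0876 -0.0244  0.0332] 16.15 0.014396803924073824
the job is handed in; nothing more can be done
```

The gap is set: the blade is under the jaw and the jaw is pressed down onto it. I handed the job in at 16.15 s, with the gripper clear of everything.

I took the 140 mm blade, the longest of the three. I set it on the bed, slid it tip first up the channel to the jaw's front face and let go. I then pressed the cap with closed fingers.

- **Jaw seating:** the fingertips stopped moving while the force rose from 6 to 9 N. At that point they were about 52 mm above the worktop, which means about 0.010 m of jaw travel.
- **Line position:** the last wrist picture shows the blade straight in the channel with about 1 mm of the 3 mm line showing in front of the jaw. That puts the line's centre about 0.5 mm too deep. The two position estimates disagree. Before release, one based on the channel lips put the line about 0.5 mm short, and one based on the jaw edge put it about 0.5 mm too deep. I left it there.
- **Bystanders:** before-and-after pictures showed no visible change in the bottles, touchstone, loupe or tags.

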